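# Reset a metering valve: shut to the stop, back off two turns, hold

### The arm

A 7-joint arm with a two-finger parallel gripper is mounted at the origin on the work surface; the furniture and walls round the work are solid. World frame = base frame: x ahead of the robot, y to its left, z up, the work surface at z = 0. Lengths are in mm, angles in rad, forces in N, time in s.
With the tool pointing down it reaches from about 425 to 825 mm from the base axis. Payload 3.6 kg.
Tool frame: the origin (TCP) lies between the finger pads; the fingertips stand 22 mm ahead of it and the grasp point (between the pads) lies 3 mm ahead of it; z points along the fingers, y is the line along which they close (so a half turn about z gives the same grasp; the last joint's range is limited). The gripper opens to 85 mm and grips with 20 to 120 N. Pads are 22 mm wide; open, the fingers measure 114 mm over their backs; the gripper's body (76 mm by 85 mm) begins 54 mm behind the grasp point. The pads swing forward as they close: fully open they stand 13 mm farther back than shut.
Start: joints at [-1.177, 0.615, -0.013, 1.423, 0.008, 1.103, -0.04], TCP at [264.892, 593.546, 253.297] pointing down, gripper open.
Joint ranges: [-3.12, 3.12], [-0.3, 2.06], [-1.34, 1.32], [0.26, 2.42], [-1.36, 4.5], [0.01, 1.98], [-2.84, 2.84]. Speed limits (rad/s): [2.79, 2.79, 3.14, 3.14, 3.14, 3.14, 3.14].

### API

Orientations are given as a unit quaternion [w, x, y, z].
In Python, from rig import ctrl gives the robot as it stands.
- The arm moves only by the tool send_rows, never from a script. Its argument "commands" is a list of rows, each a list of 7 numbers: the shift along the tool's x, y, z in cm, then the turn, a rotation vector about the tool's x, y, z in units of 10 degrees (1.0 is 10 degrees), then the closure in counts, from 0 (fully open) to 255 (shut). In form: [[dx, dy, dz, ax, ay, az, fingers], ...]. A call has 1 to 8 rows; each row is the pose to reach, as a shift and turn from the pose commanded when the call began, along the tool's axes at that moment; what a row does not reach only later rows make up. A row lasts 1/8 s, in which the tool goes at most 62.5 mm and 10.7 degrees, less where a joint would pass 70% of its speed; a pose out of reach is approached as far as the arm can. A call with a gripper value outside its range is refused whole. The fingers move at their own pace and stop on an object; "squeeze" is the grip in N (left out, the last holds). Time passes only in rows, so rows that repeat a pose let the fingers close. It gives the time, the measured TCP pose, the force, the opening and the grip force at its end, in the units of the state.
- ctrl.get_obs(): the state, without advancing time (a new reading comes with each control period).
- ctrl.grab_frame(name): name is "scene" or "top" or "wrist"; returns the picture (384x512x3 uint8, red, green, blue); there is no depth.
- ctrl.camera_info(name): a dict with "K" (3x3 intrinsics, pixels), "k1" (the pictures are not rectified: a ray, as slopes to the right and down, at radius r is drawn at 1 + k1 r^2 times it, then the intrinsics apply), "rvec" (rotation vector, rad) and "tvec" (3), from world to camera coordinates, as OpenCV has them. Camera axes: x right, y down, z forward; pixel columns grow to the right and rows downward; lengths in mm; the calibration is good to about 2 mm. A picture is of the moment at which its call begins: read the wrist's pose just before it. camera_info takes no time and is no camera call; for the wrist camera it gives the pose at the moment of the call.
- ctrl.hand_in(): hands the job in; it is judged then, once.
The state is a dict: "clock": time; "q": joint angles; "joint_velocities": joint speeds; "tau": joint torques, N m; "position": TCP position; "tcp_rot": TCP orientation; "wrist_force": force on the tool from outside, world axes, zero at the start; "wrist_torque": the same for the moment, N m; "gripper_width": finger opening in mm; "grip_force": force on a finger pad.
Only numpy, scipy, OpenCV 4.12 (cv2) and the standard library are available. Lean on these libraries where they do the work, as an engineer would, in place of code of your own. Each camera call takes 0.05 s, during which the arm holds its last target. There are 200 camera calls.

### The job

Take the black crank handle of the red handwheel and wind the valve clockwise until it is shut hard against its stop, then open it by exactly two full turns. Finish there with the wheel at rest and the handle still gripped, so that the setting cannot wander while a colleague tightens the gland nut. Do not disturb the things lying about the bench.

Things in the scene. Friction and masses are not known exactly. Their poses are not given: they have to be found in the camera images.
- valve: Brass valve on a square steel plate (90x90x10 mm), fixed to the bench. Origin: centre of the plate's underside, on the wheel's upright axis; z up; y along the copper pipes (132 mm over all). Red handwheel level on top: rim centre line 50 mm from the axis, rim 13 mm thick, its top 111 mm above the bench; no part of the wheel but the handle stands above 114 mm
- wheel_axis (a point): Point on the wheel's axis, 144 mm above the bench, level with the middle of the crank handle; fixed to the valve, with the valve's axes
- handle (a point): Middle of the black crank handle on the wheel's rim: an upright round grip 24 mm across, from 115 to 170 mm above the bench, 50 mm from the wheel's axis. This point is on the handle's axis, 144 mm above the bench. The handle spins freely on its pin, so a gripper holding it need not turn while carrying it round in a circle
- wheel (a joint): Opening of the handwheel in rad, counted over several turns: 0 = shut on its hard stop, growing anticlockwise seen from above, so clockwise closes; far stop at 4 turns. Starts 0.5 to 1.5 turns open. At 0 the handle is on the valve's +x side of the axis; at angle a it is a rad anticlockwise from there. Stays where left; about 2 to 3 N at the handle turns it; it does not rise or sink
- spanner_17: flat steel spanner, 35x179x8 mm; loose bystander lying on the bench, origin at the centre of its underside; not to be disturbed
- nut_1: loose steel nut, 18x20x10 mm; loose bystander lying on the bench, origin at the centre of its underside; not to be disturbed
- bolt_1: loose steel bolt, 20x50x18 mm; loose bystander lying on the bench, origin at the centre of its underside; not to be disturbed
- v_block_1: ground steel V-block, 44x48x34 mm; loose bystander lying on the bench, origin at the centre of its underside; not to be disturbed
- brush: wooden bench brush, 40x248x50 mm; loose bystander lying on the bench, origin at the centre of its underside; not to be disturbed
- spinner: The black crank handle itself (24 mm round, 55 mm long); origin at its foot, 114 mm above the bench; it spins freely on its pin, so its x and y axes mean nothing

How it is judged:
By the outcome, as a careful person would: the job done as asked, in the order asked, and still so for the second after the job is handed in, while the arm keeps its last pose, push and grip.
It also fails if it takes over 66 s, if anything falls off the work surface, if the arm or the gripper's body presses on something with over 40 N, if the wrist force passes 120 N, or if a joint passes its speed limit or range.

## Working session

There is one attempt and no reset: what is moved stays moved. The work goes in short steps, Python scripts to look and compute and a tool call to move; the robot and the scene stay as the last step left them, time stands still between calls to the robot, and variables do not carry over. Pictures are saved under pics/ and viewed, at most 10 in all, crops included, and the job is handed in when it is done.

Besides the shell and the picture viewer there is one more tool, called after "Call:" in YAML: its name, and indented under it one key for each argument. send_rows: Moves the arm, as the interface text tells. Its arguments: {"type":"object","properties":{"commands":{"type":"array"},"squeeze":{"type":"number"}},"required":["commands"]}

```bash
mkdir -p pics; cat > h.py <<'E'
import numpy as np, cv2
from rig import ctrl
def ray(name,px,z,info=None):
    c=info or ctrl.camera_info(name); K=np.array(c["K"],float);k1=c["k1"]
    R=cv2.Rodrigues(np.array(c["rvec"],float))[0];t=np.array(c["tvec"],float).ravel()
    u=cv2.undistortPoints(np.array([[px]],float),K,np.array([k1,0,0,0,0],float)).ravel()
    d=R.T@np.array([u[0],u[1],1]);o=-R.T@t
    return o+d*(z-o[2])/d[2]
E
python3 - <<'E'
from h import *
o=ctrl.get_obs();print(o)
for n in("top","scene"):
    im=ctrl.grab_frame(n);cv2.imwrite(f"pics/{n}0.png",im[:,:,::-1])
    hsv=cv2.cvtColor(im,cv2.COLOR_RGB2HSV)
    m=(((hsv[...,0]<8)|(hsv[...,0]>172))&(hsv[...,1]>140)&(hsv[...,2]>60)).astype(np.uint8)
    nn,l,s,c=cv2.connectedComponentsWithStats(m)
    for i in range(1,nn):
        if s[i,4]>60: print(n,s[i],c[i],ray(n,c[i],111))
E
```

```text
{'clock': 0.0, 'q': array([-1.17750838,  0.61590668, -0.0126451 ,  1.42489475,  0.00809262,
        1.1034016 , -0.04042133]), 'joint_velocities': array([-7.27784358e-04,  1.35004485e-03, -8.51230065e-04, -9.32486996e-04,
       -4.38887122e-05, -1.19886982e-03, -7.60495380e-04]), 'tau': array([ 3.15929483e-04, -4.69218957e+01,  2.59710979e-01, -1.71028447e+01,
        1.00966825e-02,  9.69967019e-03, -1.93102784e-05]), 'position': array([264.60558218, 592.92981713, 252.14750094]), 'tcp_rot': array([-2.59957472e-04,  2.08324096e-01,  9.78059012e-01, -1.25367697e-03]), 'wrist_force': array([-0.9047303 ,  0.43110286,  1.33054998]), 'wrist_torque': array([ 0.00143352, -0.04792984,  0.03878297]), 'grip_force': 0.0, 'gripper_width': 85.12803993747993}
top [  0   0  18  19 283] [7.71731449 8.42402827] [1034.08270964  730.28874782  111.        ]
top [ 15   0  23  40 708] [26.03248588 18.96892655] [996.89377458 671.57944656 111.        ]
top [ 38   0  21  16 291] [48.1443299   7.17525773] [1025.96852695  613.31308838  111.        ]
top [ 57   0  23  36 686] [68.22303207 17.31924198] [991.432
[... 11605 characters left out ...]
13.78364485 111.        ]
top [137 348  20  36 681] [146.76211454 365.6784141 ] [157.64191408 322.6339616  111.        ]
top [487 369  23  15 330] [498.05454545 376.27272727] [ 119.24021335 -449.81546371  111.        ]
top [ 12 370  22  14 280] [ 22.67142857 376.85357143] [120.85286809 613.4402513  111.        ]
top [ 60 372  23  12 257] [ 71.13229572 377.74319066] [125.29986144 495.60603088 111.        ]
top [111 376  24   8 188] [122.68617021 379.51595745] [126.1072157  376.58203181 111.        ]
scene [468  30  10  10  78] [472.51282051  34.26923077] [1830.48321295  174.65000403  111.        ]
scene [237 201  50  34 694] [263.54178674 218.44524496] [474.9384127   -7.14271091 111.        ]
```

View pics/top0.png

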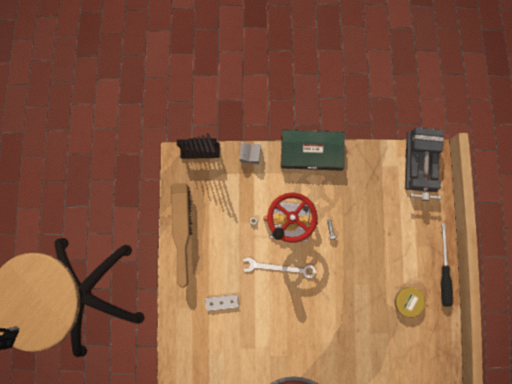

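View pics/scene0.png

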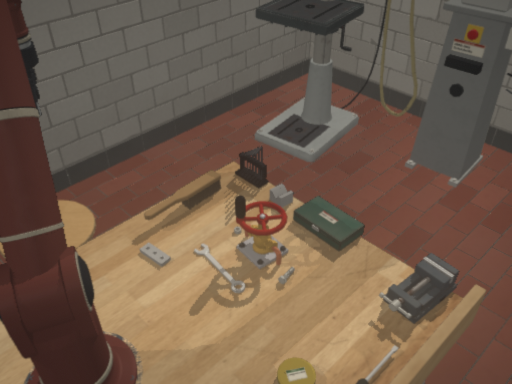

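The top view shows the red wheel at about (293,217) and the black handle at about (278,234), with the spanner, nut, bolt, V-block and brush around them. The scene view shows the upright handle at about (240,207). Next I measure the wheel and handle.

```bash
python3 - <<'E'
from h import *
for n,(x0,y0,x1,y1) in dict(top=(255,185,330,250),scene=(225,190,295,270)).items():
    im=cv2.imread(f"pics/{n}0.png");hsv=cv2.cvtColor(im,cv2.COLOR_BGR2HSV)
    w=np.zeros(im.shape[:2],np.uint8);w[y0:y1,x0:x1]=1
    red=w*(((hsv[...,0]<8)|(hsv[...,0]>172))&(hsv[...,1]>140)&(hsv[...,2]>60)).astype(np.uint8)
    blk=w*(hsv[...,2]<45).astype(np.uint8)
    k,l,s,c=cv2.connectedComponentsWithStats(blk);i=1+s[1:,4].argmax();print(n,"blk",s[i],c[i],[ray(n,c[i],z)[:2].round(1) for z in(144,170)])
    pts=cv2.findContours(red,0,1)[0];p=max(pts,key=len).reshape(-1,2).astype(float)
    P=np.array([ray(n,q,105)[:2] for q in p])
    for _ in range(4):
        A=np.c_[2*P,np.ones(len(P))];a=np.linalg.lstsq(A,(P**2).sum(1),rcond=None)[0]
        r=np.sqrt(a[2]+a[0]**2+a[1]**2);e=np.hypot(*(P-a[:2]).T)-r;P=P[abs(e)<max(1.5,1.2*e.std())]
    print(n,"wheel",a[:2],r,len(P))
    print("cam",-cv2.Rodrigues(np.array(ctrl.camera_info(n)["rvec"],float))[0].T@np.array(ctrl.camera_info(n)["tvec"]).ravel())
    cv2.imwrite(f"pics/{n}c.png",cv2.resize(im[y0-15:y1+15,x0-15:x1+15],None,fx=6,fy=6,interpolation=2)[:600,:800])
E
```

```text
top blk [274 229   9  10  36] [278.5        234.19444444] [array([440.5,  33.8]), array([438.8,  34.4])]
top wheel [481.54179659   2.17765186] 54.047065860107494 117
cam [ 381.4345541    55.73704208 1068.43831304]Traceback (most recent call last):
  File "<stdin>", line 7, in <module>
ValueError: attempt to get argmax of an empty sequence
```

Call:
send_rows:
  commands:
    - [0, 0, 0, 0, 0, 1, 0]
    - [0, 0, 0, 0, 0, 2, 0]
    - [0, 0, 0, 0, 0, 3, 0]
    - [0, 0, 0, 0, 0, 4, 0]
    - [0, 0, 0, 0, 0, 5, 0]
    - [0, 0, 0, 0, 0, 6, 0]
    - [0, 0, 0, 0, 0, 6.6, 0]
    - [0, 0, 0, 0, 0, 6.6, 0]

```text
clock: 1.1
position: [264.5, 593.3, 252.6]
tcp_rot: [0.0, 0.707, 0.707, -0.001]
wrist_force: [-0.1, 0.4, 0.5]
gripper_width: 84.9
grip_force: 0.0
```

Call:
send_rows:
  commands:
    - [-5.5, 1.7, 0, 0, 0, 0, 0]
    - [-11, 3.4, 0, 0, 0, 0, 0]
    - [-16.5, 5.1, 0, 0, 0, 0, 0]
    - [-22, 6.8, 0, 0, 0, 0, 0]
    - [-27.5, 8.5, 0, 0, 0, 0, 0]
    - [-33, 10.2, 0, 0, 0, 0, 0]
    - [-38.5, 11.9, 0, 0, 0, 0, 0]
    - [-44, 13.6, 0, 0, 0, 0, 0]

```text
clock: 2.1
position: [400.9, 151.7, 253.5]
tcp_rot: [0.0, 0.707, 0.708, 0.0]
wrist_force: [1.8, -0.6, 0.1]
gripper_width: 85.1
grip_force: 0.0
```

Call:
send_rows:
  commands:
    - [-5, 1.5, 0, 0, 0, 0, 0]
    - [-8.5, 2.8, 0, 0, 0, 0, 0]
    - [-11, 3.6, 0, 0, 0, 0, 0]
    - [-12, 4.05, 0, 0, 0, 0, 0]
    - [-12, 4.05, 0, 0, 0, 0, 0]

```text
clock: 2.72
position: [441.0, 33.5, 253.3]
tcp_rot: [-0.0, 0.707, 0.707, 0.0]
wrist_force: [-0.3, 0.7, -0.5]
gripper_width: 85.5
grip_force: 0.0
```

```bash
python3 - <<'E'
from h import *
o=ctrl.get_obs();print(o["clock"],o["position"],o["tcp_rot"],o["q"])
c=ctrl.camera_info("wrist");im=ctrl.grab_frame("wrist");cv2.imwrite("pics/w1.png",im[:,:,::-1])
R=cv2.Rodrigues(np.array(c["rvec"],float))[0];print(-R.T@np.array(c["tvec"]).ravel(),R)
hsv=cv2.cvtColor(im,cv2.COLOR_RGB2HSV)
red=(((hsv[...,0]<8)|(hsv[...,0]>172))&(hsv[...,1]>140)&(hsv[...,2]>60)).astype(np.uint8)
print(cv2.boundingRect(red))
E
```

```text
2.725 [440.96637387  33.47550757 253.27145989] [-1.47571078e-04  7.07376679e-01  7.06836764e-01  3.92338471e-05] [-0.44928354  0.31553786  0.42785571  1.99931114 -0.17094794  0.86097203
  0.07106513]
[441.04815907 112.22964137 374.53138636] [[ 9.99999120e-01 -1.11697040e-03 -7.15731969e-04]
 [-8.36828455e-04 -9.49754615e-01  3.12994361e-01]
 [-1.02937518e-03 -3.12993487e-01 -9.49754714e-01]]
(238, 120, 214, 147)
```

View pics/w1.png

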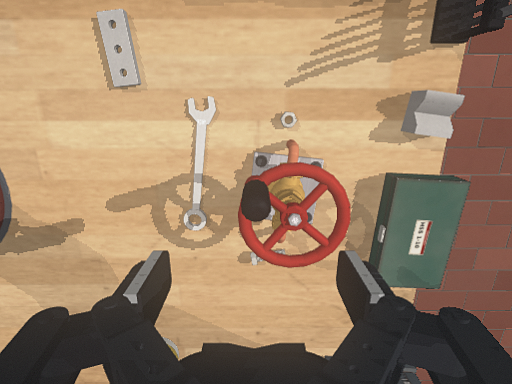

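The wrist view shows the handle at about (257,200), the hub at (294,219), and the open fingers clear of everything. I'll refine the centre and handle from this view.

```bash
python3 - <<'E'
from h import *
im=cv2.imread("pics/w1.png");hsv=cv2.cvtColor(im,cv2.COLOR_BGR2HSV)
red=(((hsv[...,0]<8)|(hsv[...,0]>172))&(hsv[...,1]>140)&(hsv[...,2]>60)).astype(np.uint8);red[:,360:]=0
p=max(cv2.findContours(red,0,1)[0],key=len).reshape(-1,2).astype(float)
P=np.array([ray("wrist",q,105)[:2] for q in p])
for _ in range(5):
    a=np.linalg.lstsq(np.c_[2*P,np.ones(len(P))],(P**2).sum(1),rcond=None)[0]
    r=np.sqrt(a[2]+a[0]**2+a[1]**2);e=np.hypot(*(P-a[:2]).T)-r;P=P[abs(e)<max(1.5,1.3*e.std())]
print("wheel",a[:2],r,len(P))
b=(hsv[...,2]<60).astype(np.uint8);b[:165]=0;b[232:]=0;b[:,:235]=0;b[:,:][:,278:]=0
k,l,s,c=cv2.connectedComponentsWithStats(b);i=1+s[1:,4].argmax();x,y,w,h,_=s[i];print(s[i],c[i],ray("wrist",c[i],144))
print("far top edge",ray("wrist",(x+w/2,y+h),170),"near foot edge",ray("wrist",(x+w/2,y),115))
E
```

```text
wheel [481.20716655   1.22478965] 55.76541158362438 290
[242 209   7  10  13] [244.53846154 214.30769231] [432.95640884  20.53063021 144.        ]
far top edge [434.530959    27.11091823 170.        ] near foot edge [432.95256637  14.36291471 115.        ]
```

```bash
python3 - <<'E'
from h import *
im=cv2.imread("pics/w1.png").astype(int)
print(im[200,236:276].tolist()[::2]); 
mx=im.max(2);b=((mx<95)&(mx-im.min(2)<35)).astype(np.uint8);b[:170]=0;b[232:]=0;b[:,:236]=0;b[:,280:]=0
k,l,s,c=cv2.connectedComponentsWithStats(b);i=1+s[1:,4].argmax();x,y,w,h,_=s[i];print(s[i],c[i],ray("wrist",c[i],144))
print("top far edge",ray("wrist",(x+w/2,y+h),170),"foot near edge",ray("wrist",(x+w/2,y),115))
E
```

```text
[[102, 135, 160], [101, 135, 159], [87, 114, 146], [42, 49, 56], [46, 55, 66], [50, 57, 68], [49, 57, 68], [52, 59, 70], [52, 59, 69], [53, 58, 70], [52, 58, 69], [54, 58, 70], [55, 60, 72], [54, 58, 70], [53, 57, 69], [51, 58, 67], [47, 54, 62], [53, 60, 126], [58, 67, 173], [60, 69, 186]]
[241 180  30  42 993] [255.38267875 200.78046324] [442.21610103  32.809901   144.        ]
top far edge [442.56510039  24.62991154 170.        ] foot near edge [442.92455827  43.12319975 115.        ]
```

Call:
send_rows:
  commands:
    - [0, 0.1, 3, 0, 0, 0, 0]
    - [0, 0.13, 6, 0, 0, 0, 0]
    - [0, 0.13, 8.5, 0, 0, 0, 0]
    - [0, 0.13, 10, 0, 0, 0, 0]
    - [0, 0.13, 10.6, 0, 0, 0, 0]
    - [0, 0.13, 10.6, 0, 0, 0, 100]
    - [0, 0.13, 10.6, 0, 0, 0, 200]
    - [0, 0.13, 10.6, 0, 0, 0, 255]
  squeeze: 50

```text
clock: 3.78
position: [442.5, 33.6, 147.9]
tcp_rot: [0.0, 0.707, 0.707, 0.001]
wrist_force: [-0.1, 0.3, -0.3]
gripper_width: 32.0
grip_force: 0.0
```

Call:
send_rows:
  commands:
    - [0, 0, 0, 0, 0, 0, 255]
    - [0, 0, 0, 0, 0, 0, 255]
  squeeze: 50

```text
clock: 4.03
position: [442.7, 33.4, 148.0]
tcp_rot: [0.0, 0.707, 0.707, 0.001]
wrist_force: [-0.2, 0.6, 4.5]
gripper_width: 22.6
grip_force: 48.9
```

```bash
cat >> h.py <<'E'
def arc(a0,steps,R=50.,c=None,p0=None):
    a=np.radians(a0+np.cumsum(steps));s=np.radians(a0)
    P=R*np.c_[np.sin(a)-np.sin(s),np.cos(a)-np.cos(s)]/10
    print([[round(float(x),2),round(float(y),2)] for x,y in P], "end",a0+sum(steps))
E
python3 -c "
from h import *
o=ctrl.get_obs();print(o['position'],o['wrist_force'])
arc(140.7,[-10]+[-20]*7)"
```

```text
[442.71474197  33.44717076 147.95348329] [-0.16258032  0.59390453  4.49378429]
[[0.62, 0.61], [1.51, 2.1], [1.83, 3.81], [1.55, 5.52], [0.7, 7.04], [-0.61, 8.17], [-2.24, 8.78], [-3.97, 8.8]] end -9.300000000000011
```

Call:
send_rows:
  commands:
    - [0.62, 0.61, 0, 0, 0, 0, 255]
    - [1.51, 2.1, 0, 0, 0, 0, 255]
    - [1.83, 3.81, 0, 0, 0, 0, 255]
    - [1.83, 3.81, 0, 0, 0, 0, 255]

```text
clock: 4.53
position: [482.7, 51.6, 148.0]
tcp_rot: [0.002, 0.707, 0.707, 0.002]
wrist_force: [2.5, -0.0, 5.3]
gripper_width: 23.2
grip_force: 49.6
```

```bash
python3 -c "
from h import *
o=ctrl.get_obs();print(o['position'],o['wrist_force'],o['joint_velocities'].round(3))
arc(90.7,[-20]*8);arc(-69.3,[-15]*8)"
```

```text
[482.6695775   51.56008929 147.98344476] [ 2.48022587 -0.01617991  5.3476888 ] [-0.002 -0.009 -0.003  0.021 -0.006 -0.015  0.001]
[[-0.28, 1.71], [-1.13, 3.23], [-2.45, 4.36], [-4.07, 4.97], [-5.81, 5.0], [-7.45, 4.42], [-8.79, 3.32], [-9.68, 1.83]] end -69.3
[[-0.3, -1.27], [-0.26, -2.58], [0.12, -3.82], [0.81, -4.93], [1.76, -5.83], [2.91, -6.44], [4.18, -6.74], [5.49, -6.7]] end -189.3
```

Call:
send_rows:
  commands:
    - [-0.28, 1.71, 0, 0, 0, 0, 255]
    - [-1.13, 3.23, 0, 0, 0, 0, 255]
    - [-2.45, 4.36, 0, 0, 0, 0, 255]
    - [-4.07, 4.97, 0, 0, 0, 0, 255]
    - [-5.81, 5.0, 0, 0, 0, 0, 255]
    - [-7.45, 4.42, 0, 0, 0, 0, 255]
    - [-8.79, 3.32, 0, 0, 0, 0, 255]
    - [-9.68, 1.83, 0, 0, 0, 0, 255]

```text
clock: 5.52
position: [499.1, -45.3, 148.0]
tcp_rot: [0.001, 0.708, 0.707, 0.001]
wrist_force: [1.9, 4.0, 5.7]
gripper_width: 22.9
grip_force: 49.8
```

```bash
python3 -c "
from h import *
arc(-69.3,[-16]*6);arc(-165.3,[-4]*8)
for p in[(254,152),(323,160)]: print(ray('wrist',p,10)) if 0 else None"
```

```text
[[-0.31, -1.36], [-0.23, -2.75], [0.23, -4.06], [1.04, -5.2], [2.12, -6.07], [3.41, -6.6]] end -165.3
[[0.34, -0.08], [0.69, -0.13], [1.03, -0.16], [1.38, -0.16], [1.73, -0.14], [2.08, -0.1], [2.42, -0.03], [2.76, 0.06]] end -197.3
```

Call:
send_rows:
  commands:
    - [-0.31, -1.36, 0, 0, 0, 0, 255]
    - [-0.23, -2.75, 0, 0, 0, 0, 255]
    - [0.23, -4.06, 0, 0, 0, 0, 255]
    - [1.04, -5.2, 0, 0, 0, 0, 255]
    - [2.12, -6.07, 0, 0, 0, 0, 255]
    - [3.41, -6.6, 0, 0, 0, 0, 255]
    - [3.41, -6.6, 0, 0, 0, 0, 255]

```text
clock: 6.4
position: [432.5, -9.7, 147.9]
tcp_rot: [0.0, 0.707, 0.707, 0.001]
wrist_force: [1.0, 3.3, 9.5]
gripper_width: 22.7
grip_force: 50.2
```

Call:
send_rows:
  commands:
    - [0.34, -0.08, 0, 0, 0, 0, 255]
    - [0.69, -0.13, 0, 0, 0, 0, 255]
    - [1.03, -0.16, 0, 0, 0, 0, 255]
    - [1.38, -0.16, 0, 0, 0, 0, 255]
    - [1.73, -0.14, 0, 0, 0, 0, 255]
    - [2.08, -0.1, 0, 0, 0, 0, 255]

```text
clock: 7.15
position: [431.7, 8.4, 147.9]
tcp_rot: [0.001, 0.708, 0.706, -0.0]
wrist_force: [1.5, -1.8, 9.1]
gripper_width: 22.8
grip_force: 50.0
```

```bash
python3 -c "
from h import *
arc(-189.3,[-5]*6);arc(-219.3,[-19]*6);arc(-333.3,[-4]*7);arc(-361.3,[-3]*8)"
```

```text
[[0.43, 0.09], [0.84, 0.22], [1.25, 0.38], [1.64, 0.57], [2.01, 0.8], [2.36, 1.07]] end -219.3
[[1.09, 1.24], [1.71, 2.77], [1.8, 4.42], [1.35, 6.01], [0.41, 7.36], [-0.92, 8.34]] end -333.3
[[-0.32, 0.15], [-0.64, 0.27], [-0.98, 0.37], [-1.32, 0.45], [-1.66, 0.5], [-2.01, 0.53], [-2.36, 0.53]] end -361.3
[[-0.26, -0.01], [-0.52, -0.04], [-0.78, -0.08], [-1.04, -0.13], [-1.29, -0.2], [-1.54, -0.28], [-1.78, -0.37], [-2.02, -0.48]] end -385.3
```

Call:
send_rows:
  commands:
    - [0.43, 0.09, 0, 0, 0, 0, 255]
    - [0.84, 0.22, 0, 0, 0, 0, 255]
    - [1.25, 0.38, 0, 0, 0, 0, 255]
    - [1.64, 0.57, 0, 0, 0, 0, 255]
    - [2.01, 0.8, 0, 0, 0, 0, 255]
    - [2.36, 1.07, 0, 0, 0, 0, 255]

```text
clock: 7.9
position: [441.4, 31.8, 147.9]
tcp_rot: [0.0, 0.708, 0.706, -0.001]
wrist_force: [-0.4, -2.6, 11.0]
gripper_width: 23.0
grip_force: 50.4
```

Call:
send_rows:
  commands:
    - [1.09, 1.24, 0, 0, 0, 0, 255]
    - [1.71, 2.77, 0, 0, 0, 0, 255]
    - [1.8, 4.42, 0, 0, 0, 0, 255]
    - [1.35, 6.01, 0, 0, 0, 0, 255]
    - [0.41, 7.36, 0, 0, 0, 0, 255]
    - [-0.92, 8.34, 0, 0, 0, 0, 255]
    - [-0.92, 8.34, 0, 0, 0, 0, 255]

```text
clock: 8.78
position: [526.5, 22.8, 148.0]
tcp_rot: [0.001, 0.708, 0.706, 0.0]
wrist_force: [3.8, -1.6, 6.9]
gripper_width: 23.0
grip_force: 49.9
```

Call:
send_rows:
  commands:
    - [-0.32, 0.15, 0, 0, 0, 0, 255]
    - [-0.64, 0.27, 0, 0, 0, 0, 255]
    - [-0.98, 0.37, 0, 0, 0, 0, 255]
    - [-1.32, 0.45, 0, 0, 0, 0, 255]
    - [-1.32, 0.45, 0, 0, 0, 0, 255]

```text
clock: 9.4
position: [530.2, 11.8, 148.0]
tcp_rot: [-0.0, 0.707, 0.707, 0.001]
wrist_force: [1.7, 2.3, 8.3]
gripper_width: 22.7
grip_force: 50.1
```

Call:
send_rows:
  commands:
    - [-0.35, 0.05, 0, 0, 0, 0, 255]
    - [-0.7, 0.08, 0, 0, 0, 0, 255]
    - [-1.05, 0.08, 0, 0, 0, 0, 255]
    - [-1.05, 0.08, 0, 0, 0, 0, 255]

```text
clock: 9.9
position: [531.2, 1.1, 147.9]
tcp_rot: [0.0, 0.707, 0.707, 0.001]
wrist_force: [2.4, 0.5, 7.1]
gripper_width: 23.2
grip_force: 50.0
```

```bash
python3 -c "
from h import *
arc(-361.3,[-3]*8)"
```

```text
[[-0.26, -0.01], [-0.52, -0.04], [-0.78, -0.08], [-1.04, -0.13], [-1.29, -0.2], [-1.54, -0.28], [-1.78, -0.37], [-2.02, -0.48]] end -385.3
```

Call:
send_rows:
  commands:
    - [-0.26, -0.01, 0, 0, 0, 0, 255]
    - [-0.52, -0.04, 0, 0, 0, 0, 255]
    - [-0.52, -0.04, 0, 0, 0, 0, 255]

```text
clock: 10.28
position: [530.9, -3.9, 147.9]
tcp_rot: [0.0, 0.707, 0.707, 0.001]
wrist_force: [2.0, 1.7, 7.2]
gripper_width: 22.9
grip_force: 50.0
```

Call:
send_rows:
  commands:
    - [-0.26, -0.04, 0, 0, 0, 0, 255]
    - [-0.52, -0.09, 0, 0, 0, 0, 255]
    - [-0.52, -0.09, 0, 0, 0, 0, 255]

```text
clock: 10.65
position: [530.9, -4.3, 148.0]
tcp_rot: [-0.001, 0.706, 0.708, 0.003]
wrist_force: [3.4, 8.7, 7.7]
gripper_width: 22.7
grip_force: 50.0
```

Call:
send_rows:
  commands:
    - [-0.3, -0.03, 0, 0, 0, 0, 255]
    - [-0.6, -0.06, 0, 0, 0, 0, 255]
    - [-0.6, -0.06, 0, 0, 0, 0, 255]
    - [-0.6, -0.06, 0, 0, 0, 0, 255]

```text
clock: 11.15
position: [530.8, -4.6, 148.0]
tcp_rot: [-0.004, 0.704, 0.71, 0.006]
wrist_force: [5.0, 18.0, 8.3]
gripper_width: 22.9
grip_force: 50.0
```

```bash
python3 -c "
from h import *
o=ctrl.get_obs();print(o['position'],o['wrist_force'],o['tcp_rot'])"
```

```text
[530.84427458  -4.59247561 147.95241259] [ 4.99632178 18.02917466  8.28986797] [-0.00386575  0.70417921  0.70998691  0.00594061]
```

```bash
python3 -c "
from h import *
for n in('top','scene'): cv2.imwrite(f'pics/{n}_stop.png',ctrl.grab_frame(n)[:,:,::-1])
for k in range(5): arc(-6.7+144*k,[18]*8)"
```

```text
[[1.56, -0.06], [3.03, -0.61], [4.26, -1.58], [5.13, -2.88], [5.55, -4.38], [5.49, -5.95], [4.94, -7.41], [3.97, -8.64]] end 137.3
[[-1.3, -0.87], [-2.81, -1.29], [-4.37, -1.23], [-5.84, -0.69], [-7.07, 0.28], [-7.93, 1.59], [-8.36, 3.09], [-8.29, 4.65]] end 281.3
[[0.54, 1.47], [1.51, 2.69], [2.81, 3.56], [4.32, 3.99], [5.88, 3.92], [7.35, 3.38], [8.58, 2.41], [9.45, 1.11]] end 425.3
[[0.42, -1.51], [0.36, -3.07], [-0.18, -4.54], [-1.15, -5.76], [-2.45, -6.63], [-3.96, -7.06], [-5.52, -6.99], [-6.99, -6.45]] end 569.3
[[-1.23, 0.97], [-2.1, 2.27], [-2.52, 3.78], [-2.46, 5.34], [-1.91, 6.81], [-0.94, 8.03], [0.36, 8.9], [1.86, 9.33]] end 713.3
```

Call:
send_rows:
  commands:
    - [0.6, 0.1, 0, 0, 0, 0, 255]
    - [1.17, 0.17, 0, 0, 0, 0, 255]
    - [1.17, 0.17, 0, 0, 0, 0, 255]

```text
clock: 11.62
position: [531.0, -3.5, 147.9]
tcp_rot: [0.0, 0.707, 0.707, 0.001]
wrist_force: [2.4, 2.3, 7.7]
gripper_width: 22.6
grip_force: 50.0
```

Call:
send_rows:
  commands:
    - [1.56, -0.06, 0, 0, 0, 0, 255]
    - [3.03, -0.61, 0, 0, 0, 0, 255]
    - [4.26, -1.58, 0, 0, 0, 0, 255]
    - [5.13, -2.88, 0, 0, 0, 0, 255]
    - [5.55, -4.38, 0, 0, 0, 0, 255]
    - [5.49, -5.95, 0, 0, 0, 0, 255]
    - [4.94, -7.41, 0, 0, 0, 0, 255]
    - [3.97, -8.64, 0, 0, 0, 0, 255]

```text
clock: 12.62
position: [444.8, 36.0, 147.9]
tcp_rot: [0.001, 0.707, 0.707, 0.001]
wrist_force: [3.7, -0.8, 5.1]
gripper_width: 22.9
grip_force: 49.8
```

Call:
send_rows:
  commands:
    - [-1.3, -0.87, 0, 0, 0, 0, 255]
    - [-2.81, -1.29, 0, 0, 0, 0, 255]
    - [-4.37, -1.23, 0, 0, 0, 0, 255]
    - [-5.84, -0.69, 0, 0, 0, 0, 255]
    - [-7.07, 0.28, 0, 0, 0, 0, 255]
    - [-7.93, 1.59, 0, 0, 0, 0, 255]
    - [-8.36, 3.09, 0, 0, 0, 0, 255]
    - [-8.29, 4.65, 0, 0, 0, 0, 255]

```text
clock: 13.62
position: [488.8, -47.9, 147.8]
tcp_rot: [-0.002, 0.708, 0.706, -0.001]
wrist_force: [-2.6, 0.4, 12.4]
gripper_width: 22.5
grip_force: 50.5
```

Call:
send_rows:
  commands:
    - [0.54, 1.47, 0, 0, 0, 0, 255]
    - [1.51, 2.69, 0, 0, 0, 0, 255]
    - [2.81, 3.56, 0, 0, 0, 0, 255]
    - [4.32, 3.99, 0, 0, 0, 0, 255]
    - [5.88, 3.92, 0, 0, 0, 0, 255]
    - [7.35, 3.38, 0, 0, 0, 0, 255]
    - [8.58, 2.41, 0, 0, 0, 0, 255]
    - [9.45, 1.11, 0, 0, 0, 0, 255]

```text
clock: 14.62
position: [502.7, 46.9, 147.9]
tcp_rot: [0.002, 0.707, 0.707, 0.001]
wrist_force: [2.5, -3.0, 7.5]
gripper_width: 22.7
grip_force: 50.0
```

Call:
send_rows:
  commands:
    - [0.42, -1.51, 0, 0, 0, 0, 255]
    - [0.36, -3.07, 0, 0, 0, 0, 255]
    - [-0.18, -4.54, 0, 0, 0, 0, 255]
    - [-1.15, -5.76, 0, 0, 0, 0, 255]
    - [-2.45, -6.63, 0, 0, 0, 0, 255]
    - [-3.96, -7.06, 0, 0, 0, 0, 255]
    - [-5.52, -6.99, 0, 0, 0, 0, 255]
    - [-6.99, -6.45, 0, 0, 0, 0, 255]

```text
clock: 15.62
position: [436.9, -21.7, 147.9]
tcp_rot: [-0.001, 0.707, 0.707, 0.001]
wrist_force: [2.0, 4.4, 9.1]
gripper_width: 22.7
grip_force: 50.1
```

Call:
send_rows:
  commands:
    - [-1.23, 0.97, 0, 0, 0, 0, 255]
    - [-2.1, 2.27, 0, 0, 0, 0, 255]
    - [-2.52, 3.78, 0, 0, 0, 0, 255]
    - [-2.46, 5.34, 0, 0, 0, 0, 255]
    - [-1.91, 6.81, 0, 0, 0, 0, 255]
    - [-0.94, 8.03, 0, 0, 0, 0, 255]
    - [0.36, 8.9, 0, 0, 0, 0, 255]
    - [1, 9.15, 0, 0, 0, 0, 255]

```text
clock: 16.62
position: [528.8, -13.8, 147.9]
tcp_rot: [0.001, 0.707, 0.707, -0.001]
wrist_force: [0.3, -3.7, 9.1]
gripper_width: 23.0
grip_force: 50.1
```

Call:
send_rows:
  commands:
    - [0.4, 0.1, 0, 0, 0, 0, 255]
    - [0.7, 0.16, 0, 0, 0, 0, 255]
    - [0.7, 0.16, 0, 0, 0, 0, 255]
    - [0.7, 0.16, 0, 0, 0, 0, 255]

```text
clock: 17.12
position: [530.5, -7.0, 148.0]
tcp_rot: [0.001, 0.708, 0.707, -0.0]
wrist_force: [0.5, -1.9, 8.6]
gripper_width: 22.9
grip_force: 50.0
```

```bash
python3 -c "
from h import *
o=ctrl.get_obs();print(o['position'],o['wrist_force'],o['tcp_rot'])
I={}
for n in('top','scene'):
    im=ctrl.grab_frame(n)[:,:,::-1];cv2.imwrite(f'pics/{n}_end.png',im)
    s=cv2.imread(f'pics/{n}_stop.png')
    x,y=(293,217) if n=='top' else (263,218)
    I[n]=np.hstack([cv2.resize(k[y-32:y+32,x-38:x+38],None,fx=5,fy=5,interpolation=2) for k in(s,im)])
cv2.imwrite('pics/cmp.png',np.vstack([I['top'],I['scene']])[:,:800][:600] if 0 else cv2.resize(np.vstack([I['top'],I['scene']]),(700,590)))"
```

```text
[530.49296626  -7.02636855 147.95242914] [ 0.47128554 -1.94193966  8.55499683] [ 1.02794198e-03  7.07691850e-01  7.06520416e-01 -3.00500289e-04]
```

View pics/cmp.png

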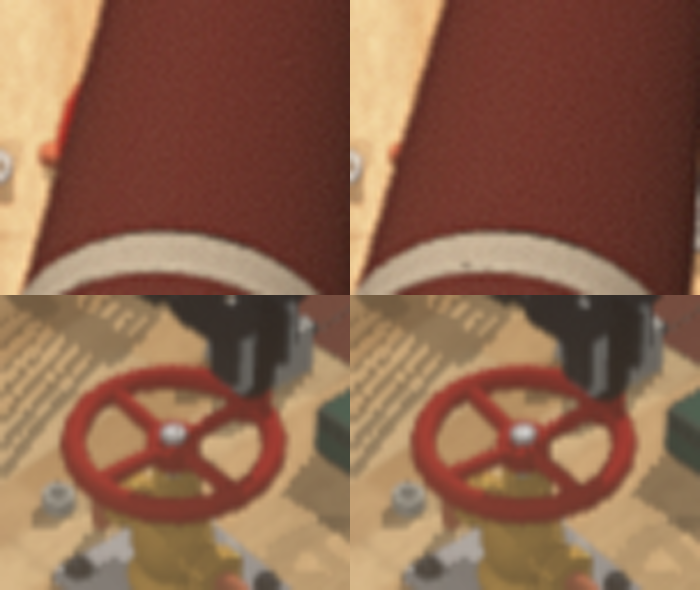

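Call:
send_rows:
  commands:
    - [0.15, 0.02, 0, 0, 0, 0, 255]
    - [0.3, 0.04, 0, 0, 0, 0, 255]
    - [0.3, 0.04, 0, 0, 0, 0, 255]
    - [0.3, 0.04, 0, 0, 0, 0, 255]

```text
clock: 17.73
position: [530.9, -4.4, 147.9]
tcp_rot: [0.001, 0.708, 0.706, -0.0]
wrist_force: [1.3, -1.9, 8.2]
gripper_width: 22.8
grip_force: 50.0
```

```bash
python3 -c "
from h import *
P=[];F=[]
for i in range(12):
    im=ctrl.grab_frame('scene')[:,:,::-1];o=ctrl.get_obs();P.append(o['position']);F.append(o['wrist_force'])
P=np.array(P);print(P.mean(0),P.std(0),np.mean(F,0),abs(o['joint_velocities']).max())
cv2.imwrite('pics/scene_end2.png',im)
g=lambda f:cv2.cvtColor(cv2.imread(f),cv2.COLOR_BGR2GRAY)
s=g('pics/scene_stop.png');q=np.array([[[x,y]] for y in range(205,232,3) for x in range(245,282,3)],np.float32)
for f in('end','end2'):
    r,st,_=cv2.calcOpticalFlowPyrLK(s,g(f'pics/scene_{f}.png'),q,None,winSize=(11,11),maxLevel=1)
    A,_=cv2.estimateAffinePartial2D(q[st>0],r[st>0]);d=(r-q)[:,0];print(f,'rim right flow',np.median(d[q[:,0,0]>272],0),'left',np.median(d[q[:,0,0]<252],0))
"
```

```text
[530.86728125  -4.40519479 147.95819937] [0.01063176 0.01447916 0.00969586] [ 1.52024404 -1.9706472   7.73679485] 0.002535183621876978
end rim right flow [-0.06985474  0.39949036] left [ 0.18450928 -0.38435364]
end2 rim right flow [-0.00473022  0.06838989] left [ 0.01174927 -0.0406189 ]
```

Call:
send_rows:
  commands:
    - [0.04, 0, 0, 0, 0, 0, 255]
    - [0.04, 0, 0, 0, 0, 0, 255]
    - [0.04, 0, 0, 0, 0, 0, 255]
    - [0.04, 0, 0, 0, 0, 0, 255]

```text
clock: 18.82
position: [530.9, -4.2, 147.9]
tcp_rot: [0.001, 0.708, 0.706, -0.001]
wrist_force: [1.1, -2.1, 7.6]
gripper_width: 23.2
grip_force: 50.0
```

```bash
python3 -c "
from h import *
im=ctrl.grab_frame('scene')[:,:,::-1];o=ctrl.get_obs();print(o['position'],o['wrist_force'],abs(o['joint_velocities']).max())
cv2.imwrite('pics/scene_end3.png',im)
g=lambda f:cv2.cvtColor(cv2.imread(f),cv2.COLOR_BGR2GRAY)
s=g('pics/scene_stop.png');q=np.array([[[x,y]] for y in range(205,232,3) for x in range(245,282,3)],np.float32)
r,st,_=cv2.calcOpticalFlowPyrLK(s,g('pics/scene_end3.png'),q,None,winSize=(11,11),maxLevel=1)
d=(r-q)[:,0];print(np.median(d[q[:,0,0]>272],0),np.median(d[q[:,0,0]<252],0))
a=cv2.absdiff(cv2.imread('pics/scene0.png'),im).max(2);a[:,:130]=0
print([tuple(s) for s in cv2.connectedComponentsWithStats((a>40).astype(np.uint8))[2][1:] if s[4]>8])
"
```

```text
[530.89272854  -4.21427216 147.97953869] [ 1.26913923 -2.86112865  7.78240312] 0.0021023065370860444
[-0.01141357  0.05511475] [ 0.00350952 -0.02702332]
[(np.int32(130), np.int32(0), np.int32(22), np.int32(78), np.int32(936)), (np.int32(178), np.int32(0), np.int32(16), np.int32(4), np.int32(42)), (np.int32(189), np.int32(0), np.int32(110), np.int32(80), np.int32(4004)), (np.int32(282), np.int32(68), np.int32(19), np.int32(16), np.int32(35)), (np.int32(310), np.int32(71), np.int32(3), np.int32(12), np.int32(13)), (np.int32(130), np.int32(75), np.int32(2), np.int32(15), np.int32(22)), (np.int32(284), np.int32(75), np.int32(25), np.int32(27), np.int32(468)), (np.int32(270), np.int32(92), np.int32(6), np.int32(6), np.int32(13)), (np.int32(262), np.int32(98), np.int32(43), np.int32(111), np.int32(2116)), (np.int32(273), np.int32(138), np.int32(15), np.int32(5), np.int32(33)), (np.int32(235), np.int32(195), np.int32(23), np.int32(31), np.int32(351)), (np.int32(259), np.int32(206), np.int32(5), np.int32(7), np.int32(28)), (np.int32(251), np.int32(209), np.int32(8), np.int32(6), np.int32(27)), (np.int32(267), np.int32(210), np.int32(15), np.int32(19), np.int32(126)), (np.int32(232), np.int32(273), np.int32(5), np.int32(6), np.int32(25)), (np.int32(216), np.int32(283), np.int32(13), np.int32(7), np.int32(57)), (np.int32(189), np.int32(287), np.int32(22), np.int32(29), np.int32(268)), (np.int32(240), np.int32(289), np.int32(10), np.int32(10), np.int32(53)), (np.int32(155), np.int32(307), np.int32(89), np.int32(77), np.int32(2573))]
```

Call:
send_rows:
  commands:
    - [0.03, 0, 0, 0, 0, 0, 255]
    - [0.03, 0, 0, 0, 0, 0, 255]
    - [0.03, 0, 0, 0, 0, 0, 255]
    - [0.03, 0, 0, 0, 0, 0, 255]

```text
clock: 19.38
position: [530.9, -3.9, 148.0]
tcp_rot: [0.001, 0.708, 0.706, -0.001]
wrist_force: [0.6, -2.7, 7.3]
gripper_width: 23.0
grip_force: 50.0
```

```bash
python3 -c "
from h import *
o=ctrl.get_obs();print(o['position'],o['wrist_force'],o['grip_force'],abs(o['joint_velocities']).max());print(ctrl.hand_in())"
```

```text
[530.91335461  -3.9483108  147.96849762] [ 0.63080294 -2.68833787  7.34277067] 50.007179870735854 0.001537627314573416
the job is handed in; nothing more can be done
None
```

I wound the valve clockwise onto its hard stop (about 18 N at the handle), then opened it two full turns, to within about half a degree by my estimate; I handed it in at 19.4 s with the wheel at rest and the handle still gripped at 50 N, and nothing on the bench was touched as far as I could tell.

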